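# Vent the tile press and hold it in the green

### The job

Vent the bench tile press: pull the yellow knob of the release valve all the way out and push it fully home again. Then press the red palm pad of the press lever down until the gauge needle stands in the green, never letting it run into the red, and finish while still holding it there, steady, so the glued tile stays clamped. Leave the other things on the table where they are.

Things in the scene. Friction and masses are not known exactly. Their poses are not given: they have to be found in the camera images.
- valve: Release valve bolted to the table, left or right of the middle, turned up to 0.35 rad: aluminium block 75 x 75 mm, top 76 mm above the table, on a dark steel foot 130 x 110 x 10 mm, two copper pipes at the rear. Origin: on the table under the foot; own -x is the front, from which the yellow knob sticks out. The block's front face is 12.5 mm in front of the origin.
- knob_grip (a point): Centre of the yellow knob, 48 mm above the table; moves with it. Level cylinder, 34 mm diameter, 26 mm long, axis along the valve's own x, on a 12 mm steel stem; nothing beside or above it. Home, it is 66 mm in front of the valve's origin. Take it from above, fingers closing along the valve's own y, with 20 N or more.
- knob (a joint): Travel of the yellow knob in m: 0 = home, at its stop; grows as it is pulled out along the valve's own -x; 0.040 = fully out, at its stop. An over-centre detent holds it at both ends: about 6 N moves it; beyond mid travel (0.020) it tends to the nearer end.
- press: Green bench tile press bolted to the table, on the other side of the middle from the valve, turned up to 0.35 rad: base 240 x 170 x 22 mm, column at the rear 187 mm high, ram guide 131 mm high, a blue tile on a terracotta one under the ram. Origin: on the table under the base, 10 mm in front of its middle; own -x is the front, over which the lever reaches.
- lever_pivot (a point): Middle of the lever's pivot pin, which lies along the press's own y: 90 mm behind the press's origin and 170 mm above the table. The centre line of the lever passes through it; the lever rises 0.25 rad towards the front when up and is level at joint value 0.25.
- gauge (a point): Centre of the face of the round gauge on the press, 92 mm diameter, facing up, 156 mm above the table. Its black needle turns clockwise, seen from above, by 6 rad per rad of lever; green sector = lever 0.21 to 0.33 rad, red sector = lever beyond 0.38 rad, grey between and before.
- lever_pad (a point): Centre of the top of the flat red palm pad at the front end of the lever; moves with it. Pad 70 mm (along the lever) x 56 mm x 14 mm, free air round and under it; 220 mm from the pivot, top 12 mm above the lever's centre line. Top's height above the table: 236 mm when up, 191 mm at lever 0.21 rad, 178 mm at 0.27 (middle of the green), 164 mm at 0.33, 153 mm at 0.38 (red begins).
- lever (a joint): Press lever angle in rad: 0 = up (rest), grows as the pad is pressed down, stop at 0.45. Green on the gauge is 0.21 to 0.33, red from 0.38. Spring return: straight down on the pad, about 2 N starts it, about 8 N holds it at 0.27, 12 N at 0.45; it springs up when let go.
- glaze_jar: Green glass jar with white cap, 80 mm diameter, 120 mm high, at the back of the table; origin under its centre. Leave it.
- clear_jar: Clear glass jar with metal cap, 80 mm diameter, 120 mm high, on the right, near the robot; origin under its centre. Leave it.
- tool_cup: White ceramic cup with wooden modelling tools standing in it, 84 mm diameter, 190 mm high in all, on the far right; origin under its centre. Leave it.
- clay_cup: Terracotta cup, 68 mm diameter, 75 mm high, on the far left; origin under its centre. Leave it.
- tin_tray: Grey open tin tray, 110 x 190 x 40 mm, on the right; origin under its centre. Leave it.
- tile_stack: Stack of four terracotta and white tiles, 75 x 75 mm, 36 mm high, between press and valve; origin under its centre. Leave it.
- spray_bottle: White spray bottle with red head, 72 mm diameter, 158 mm high, on the left; origin under its centre. Leave it.
Mind the look-alikes: they are no part of the job. Leave any blue look-alike of the valve alone.

How it is judged (in metres and radians):
On the way, in this order (a step that is already met when the one before it is completed fails the run):
1. the yellow knob is pulled fully out (at least 36 of 40 mm) (value of joint knob above 0.036 m), for 0.1 s.
2. the yellow knob is pushed fully home again (within 3 mm) (value of joint knob below 0.003 m), for 0.1 s.
3. the lever is pressed until the needle is in the green (value of joint lever between 0.21 and 0.33 rad), for 0.3 s.
At the end, for the whole second after the job is handed in: The robot itself is holding the lever down, steady, with more than 4 N, the needle in the green (lever 0.21 to 0.33 rad), and the yellow knob is home within 3 mm (all of step 3 and velocity of joint lever between -0.05 and 0.05 rad/s and value of joint knob below 0.003 m and contact force between any of the fingers, the arm and press above 4 N); the arm keeps its last pose, push and grip.
It fails at once if the needle runs into the red (lever beyond 0.38 rad) (value of joint lever above 0.38 rad).
It fails at once if another thing on the table is displaced by more than 25 mm or knocked over (distance of any of glaze_jar, clear_jar, tool_cup, clay_cup, tin_tray, tile_stack, spray_bottle from where it was at the start of the episode above 0.025 m or angle between any of glaze_jar, clear_jar, tool_cup, clay_cup, tin_tray, tile_stack, spray_bottle's own z axis and vertical above 0.5 rad).
It also fails if it takes over 58 s, if anything falls off the work surface, if the arm or the gripper's body presses on something with over 40 N, if the wrist force passes 120 N, or if a joint passes its speed limit or range.

### The arm

A 6-joint arm with a two-finger parallel gripper is mounted at the origin on the work surface. World frame = base frame: x ahead of the robot, y to its left, z up, the work surface at z = 0. Lengths are in mm, angles in rad, forces in N, time in s.
With the tool pointing down it reaches from about 350 to 775 mm from the base axis. Payload 7.3 kg.
Tool frame: the origin (TCP) lies at the very end of the fingers, on their centre line; the grasp point (between the pads) lies 19 mm behind it (bot.grip_point_offset is the distance from the TCP to the grasp point, in mm); z points along the fingers, y is the line along which they close (so a half turn about z gives the same grasp; the last joint's range is limited). The gripper opens to 92 mm and grips with 3 to 60 N. Pads are 19 mm wide; open, the fingers measure 130 mm over their backs; the gripper's body (75 mm by 190 mm) begins 47 mm behind the grasp point.
Start: joints at [-1.272, 0.342, 1.524, -0, 1.275, -0.146], TCP at [225.92, -473.925, 226.741] pointing down, gripper open.
Joint ranges: [-2.53, 2.53], [-0.77, 2.02], [0.04, 2.7], [-1, 4.14], [0.28, 2.66], [-3.11, 3.11]. Speed limits (rad/s): [2.57, 2.57, 3.14, 3.14, 3.14, 3.14].

### API

Orientations are given as [roll, pitch, yaw] about the fixed x, y, z axes, in that order (R = Rz(yaw) Ry(pitch) Rx(roll)).
In Python, from plant import bot gives the robot as it stands. The module is installed in compiled form; this text tells all that it offers.
- The arm moves only by the shell command python3 -m jog 'ROWS' [OPENING]. ROWS is JSON, a list of rows, each a list of 6 numbers: the shift along the tool's x, y, z in mm, then the turn, a rotation vector about the tool's x, y, z in rad. In form: [[dx, dy, dz, rx, ry, rz], ...]. A call has 1 to 12 rows; each row shifts and turns the commanded pose from where the row before left it, along the tool's axes as they then stand; what a row does not reach is not made up. A row lasts 1/10 s, in which the tool goes at most 50 mm and 8.59 degrees, less where a joint would pass 70% of its speed; a pose out of reach is approached as far as the arm can. A call with a gripper value outside its range is refused whole. OPENING is the opening in per cent of the stroke, from 0 (shut) to 100 (fully open), set as the call begins (- or left out, the last holds). The fingers move at their own pace and stop on an object; the grip force is fixed at half the most. Time passes only in rows, so rows that do not move let the fingers close. It gives the time, the measured TCP pose, the force, the opening and the grip force at its end, in the units of the state.
- bot.get_obs(): the state, without advancing time (a new reading comes with each control period).
- bot.capture(name): name is "scene" or "side" or "wrist"; returns the picture (384x512x3 uint8, red, green, blue); there is no depth.
- bot.camera_model(name): a dict with "fx", "fy", "cx", "cy" (pixels), "dist_coeffs" ([k1, k2, p1, p2, k3] as OpenCV has them; the pictures are not rectified), "position" and "orientation" of the camera in the world; the wrist camera has in their place "T_tool_cam" (4x4, takes a point from camera to tool coordinates, whose origin is the TCP and whose axes are the flange's). Camera axes: x right, y down, z forward; pixel columns grow to the right and rows downward; lengths in mm; the calibration is good to about 2 mm. A picture is of the moment at which its call begins: read the wrist's pose just before it. camera_model takes no time and is no camera call.
- bot.close_job(): hands the job in; it is judged then, once.
Trained networks look in the newest picture that a camera, given by its name, has taken for a name from the list of things; names that differ only in an ending like _2 or _b are one class to them, and where a whole thing is asked for, a point or a joint stands for the part that bears it (a point fixed in the world has none). Each returns a list of dicts, best first, with "p" (0 to 1); they miss things now and then, are a little off and sometimes report something else, mostly with a low value. They report only what shows in the picture. A call takes as long as a camera call. They do not tell look-alikes from the thing itself.
- bot.outline_of(target, camera): "mask" (384x512 bool, what is visible of it) and "pixel" ([column, row] in pixels, amid what is visible of it).
The state is a dict: "time": time; "joint_positions": joint angles; "dq": joint speeds; "tau": joint torques, N m; "tool_pos": TCP position; "tcp_rot": TCP orientation; "contact_force": force on the tool from outside, world axes, zero at the start; "moment": the same for the moment, N m; "grip_width": finger opening in mm; "finger_force": force on a finger pad.
Only numpy, scipy, OpenCV 4.12 (cv2) and the standard library are available. Lean on these libraries where they do the work, as an engineer would, in place of code of your own. Each camera call takes 0.05 s, during which the arm holds its last target. There are 200 camera calls.

## Working session

There is one attempt and no reset: what is moved stays moved. The work goes in short steps, Python scripts to look and compute and a shell command to move; the robot and the scene stay as the last step left them, time stands still between calls to the robot, and variables do not carry over. Pictures are saved under pics/ and viewed, at most 10 in all, crops included, and the job is handed in when it is done.

```bash
mkdir -p pics; cat > h.py <<'E'
import numpy as np, cv2
from plant import bot
from scipy.spatial.transform import Rotation as R
def cam(n):
    m=bot.camera_model(n); K=np.array([[m['fx'],0,m['cx']],[0,m['fy'],m['cy']],[0,0,1.]]); d=np.array(m['dist_coeffs'],float)
    if 'T_tool_cam' in m:
        o=bot.get_obs(); T=np.eye(4); T[:3,:3]=R.from_euler('xyz',o['tcp_rot']).as_matrix(); T[:3,3]=o['tool_pos']; T=T@np.array(m['T_tool_cam'])
        return K,d,T[:3,:3],T[:3,3]
    q=np.array(m['orientation'],float)
    Rm=q if q.shape==(3,3) else R.from_euler('xyz',q).as_matrix()
    return K,d,Rm,np.array(m['position'],float)
def ray(n,px,c=None):
    K,d,Rm,p=c or cam(n)
    u=cv2.undistortPoints(np.array(px,float).reshape(-1,1,2),K,d).reshape(-1,2)
    return p,(Rm@np.c_[u,np.ones(len(u))].T).T
def onz(n,px,z,c=None):
    p,r=ray(n,px,c); return p+r*((z-p[2])/r[:,2])[:,None]
def proj(n,P,c=None):
    K,d,Rm,p=c or cam(n)
    return cv2.projectPoints((np.array(P,float).reshape(-1,3)-p)@Rm,np.zeros(3),np.zeros(3),K,d)[0].reshape(-1,2)
def save(n,f):
    im=bot.capture(n); cv2.imwrite('pics/'+f,im[:,:,::-1]); return im
E
python3 - <<'E'
from h import *
o=bot.get_obs(); print(o['tool_pos'],o['tcp_rot'],o['time'])
a=save('scene','a.png')
for n in ['scene','side']:print(n,bot.camera_model(n)['position'],bot.camera_model(n)['orientation'])
b=save('side','b.png')
for n in ['scene','side']:
  for t in ['valve','knob_grip','press','lever_pad','gauge']:
    for r in bot.outline_of(t,n)[:3]: print(n,t,r['p'],r['pixel'],r['mask'].sum())
E
```

```text
[ 225.78625982 -473.52036284  226.0424756 ] [-3.14007116e+00 -2.14918045e-04  4.44807838e-01] 0.0
scene [1554.77583567  -65.80097136 1068.17596473] [-2.2968283  -0.01896139  1.51159739]
side [  334.40272987 -1150.35273384  1230.09318239] [-2.3151838   0.012858   -0.18661374]
scene valve 0.95 [330.9, 205.4] 1048
scene valve 0.81 [321.1, 252.8] 1316
scene valve 0.69 [271.8, 198.0] 960
scene knob_grip 0.51 [355.1, 158.6] 41
scene knob_grip 0.5 [314.5, 229.6] 104
scene press 0.75 [181.8, 236.8] 4180
scene press 0.47 [403.3, 193.0] 565
scene press 0.23 [180.2, 186.1] 728
scene lever_pad 0.73 [400.7, 193.2] 551
scene lever_pad 0.57 [181.0, 184.4] 712
scene gauge 0.64 [182.2, 235.6] 4216
side valve 0.79 [187.0, 158.3] 569
side valve 0.76 [215.4, 203.2] 777
side valve 0.61 [223.9, 175.5] 598
side knob_grip 0.7 [216.7, 310.6] 745
side knob_grip 0.64 [254.5, 176.3] 61
side press 0.86 [280.0, 249.4] 3606
side lever_pad 0.71 [260.9, 222.2] 629
side lever_pad 0.67 [236.7, 143.2] 161
side lever_pad 0.25 [314.3, 196.4] 494
side gauge 0.96 [278.8, 247.6] 3530
```

View pics/a.png

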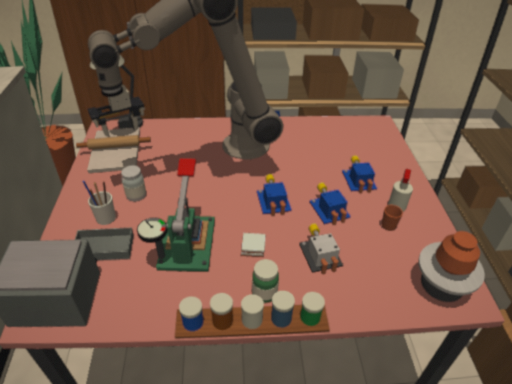

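View pics/b.png

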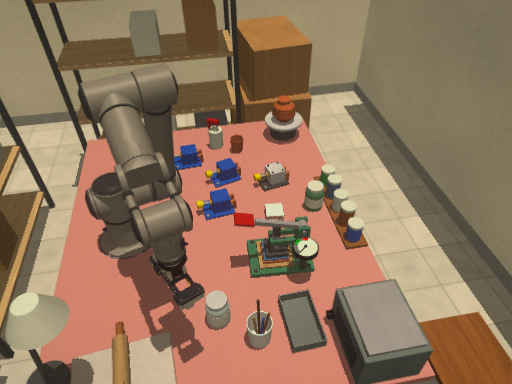

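The aluminium valve shows at scene (321,250), with its knob at (314,230); in the side view it is at (272,176). The other candidates are blue look-alikes at scene (275,196), (332,205) and (361,175), so I reject them. The press is at scene (185,240), its red pad at (186,167) and its gauge at (152,230). I'll check the choice in a close crop.

```bash
python3 - <<'E'
from h import *
a=cv2.imread('pics/a.png'); b=cv2.imread('pics/b.png')
def crop(im,x,y,w,h): return cv2.resize(im[y:y+h,x:x+w],(400,300),interpolation=cv2.INTER_CUBIC)
top=np.hstack([crop(a,285,215,80,60),crop(a,130,150,160,120)])
bot_=np.hstack([crop(b,235,150,80,60),crop(b,220,190,120,90)])
cv2.imwrite('pics/c.png',np.vstack([top,bot_]))
def blob(im,lo,hi,box):
    h=cv2.cvtColor(im,cv2.COLOR_BGR2HSV); m=cv2.inRange(h,lo,hi); x,y,w,hh=box
    z=np.zeros_like(m); z[y:y+hh,x:x+w]=m[y:y+hh,x:x+w]
    n,l,s,c=cv2.connectedComponentsWithStats(z); k=1+np.argmax(s[1:,4]); return c[k],s[k]
for n,im,bx in [('scene',a,(300,215,30,25)),('side',b,(245,165,20,20))]:
    c,s=blob(im,(20,120,100),(35,255,255),bx); print('knob',n,c,s,onz(n,[c],48)[0])
for n,im,bx in [('scene',a,(170,150,35,35)),('side',b,(228,208,30,22))]:
    for k,(lo,hi) in enumerate([((174,180,120),(180,255,255)),((0,200,120),(3,255,255))]):
        try:
            c,s=blob(im,lo,hi,bx); print('pad',n,c,s,onz(n,[c],234)[0])
        except Exception as e: print(e)
def tri(p1,p2):
    A,r=ray('scene',[p1]);B,q=ray('side',[p2]);r=r[0];q=q[0]
    s=np.linalg.lstsq(np.c_[r,-q],B-A,rcond=None)[0]; return (A+s[0]*r+B+s[1]*q)/2,np.linalg.norm(A+s[0]*r-B-s[1]*q)
print(tri((152,230),(307,248)))
E
```

```text
knob scene [313.36923077 228.21538462] [309 224  10  11  65] [576.91976417 209.4303988   48.        ]
knob side [257.04545455 176.79545455] [254 173   7   8  44] [582.78838052 209.30228232  48.        ]
attempt to get argmax of an empty sequence
pad scene [186.04918033 166.53278689] [178 159  17  17 244] [ 458.47627127 -214.27118931  234.        ]
attempt to get argmax of an empty sequence
pad side [243.49773756 218.97285068] [234 213  20  13 221] [ 454.9104651  -217.06333311  234.        ]
(array([ 660.79207705, -314.7076441 ,  146.101288  ]), np.float64(4.103392757515524))
```

View pics/c.png

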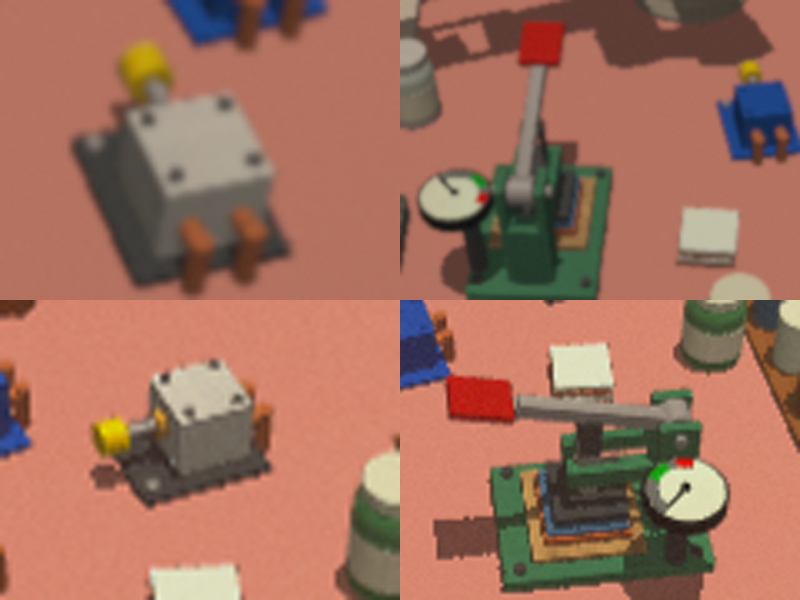

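The crop confirms it: the aluminium valve has the yellow knob pointing at the robot, and the press gauge, with its green and red sectors, sits left of the press in the scene view. Next I'll work out the yaws.

```bash
python3 - <<'E'
from h import *
s=np.array([(148,118),(225,103),(254,158),(176,174)])/5+[285,215]
t=np.array([(157,82),(214,66),(238,99),(186,110)])/5+[235,150]   # crop2 y minus 300
for n,p in(('scene',s),('side',t)):
    w=onz(n,p-.4,76); print(n,w.round(1)[:,:2].tolist(),w.mean(0))
    d=np.diff(np.r_[w,w[:1]],axis=0); print(np.degrees(np.arctan2(d[:,1],d[:,0])),np.linalg.norm(d,axis=1))
print('blue',onz('scene',[(332,205),(321,189),(275,196)],60).round())
print('stack',onz('scene',[(254,244)],36),'clearjar',onz('scene',[(132,170)],120))
print('pivot',onz('scene',[(178,225)],185),onz('side',[(220+272*.3,190+107*.3)],185))
E
```

```text
scene [[648.7, 197.3], [637.8, 250.4], [686.4, 259.9], [697.4, 207.3]] [667.60289143 228.7296601   76.        ]
[ 101.65567494   11.14560728  -78.16926477 -168.36747284] [54.17635415 49.55782241 53.75551648 49.72010589]
side [[632.5, 244.8], [689.9, 257.4], [700.6, 205.4], [650.2, 199.5]] [668.2791876  226.77469271  76.        ]
[  12.36062121  -78.40646062 -173.39338761  111.37596367] [58.82485463 53.10858725 50.75145835 48.61618859]
blue [[476. 293.  60.]
 [386. 268.  60.]
 [419.  91.  60.]]
stack [[629.45345185   2.97978122  36.        ]] clearjar [[ 321.79730778 -433.97174532  120.        ]]
pivot [[ 678.79729667 -228.15046156  185.        ]] [[ 664.4029208  -227.89713012  185.        ]]
```

```bash
python3 -m jog '[[0,0,-50,0,0,0],[0,0,-50,0,0,0],[38,-29,0,0,0,0],[38,-29,0,0,0,0],[38,-29,0,0,0,0],[38,-29,0,0,0,0],[38,-29,0,0,0,0],[38,-29,0,0,0,0],[38,-29,0,0,0,0],[38,-29,0,0,0,0],[38,-29,0,0,0,0]]' 60
python3 -m jog '[[38,-29,0,0,0,0],[38,-29,0,0,0,0],[38,-29,0,0,0,0],[38,-29,0,0,0,0],[38,-29,0,0,0,0],[38,-29,0,0,0,0],[0,0,30,0,0,0.12],[0,0,40,0,0,0.125],[0,0,40,0,0,0],[0,0,0,0,0,0],[0,0,0,0,0,0]]'
python3 - <<'E'
from h import *
c=cam('wrist'); im=save('wrist','d.png'); o=bot.get_obs(); print(o['tool_pos'],o['tcp_rot'],c[3])
print(proj('wrist',[[579,209.5,48],[540,201,48],[579,209.5,29]],c))
for r in bot.outline_of('knob_grip','wrist'): print(r['p'],r['pixel'],onz('wrist',[r['pixel']],48,c))
E
```

```text
time: 1.7
tool_pos: [422.8, -89.3, 327.0]
tcp_rot: [3.141, -0.001, 0.445]
contact_force: [1.7, -1.4, 0.2]
grip_width: 55.2
finger_force: 0.0
time: 2.8
tool_pos: [553.5, 164.0, 217.4]
tcp_rot: [3.142, 0.0, 0.2]
contact_force: [0.3, -1.2, 1.0]
grip_width: 55.2
finger_force: 0.0
[554.39055056 164.09781034 218.82131946] [ 3.14137019e+00 -3.02458570e-03  1.99979409e-01] [621.87787346 177.37375195 374.82611989]
[[209.8069512  140.07548612]
 [211.63592476 179.53232709]
 [211.97473075 138.07215026]]
0.61 [210.7, 132.6] [[586.37544952 209.86889386  48.        ]]
```

View pics/d.png

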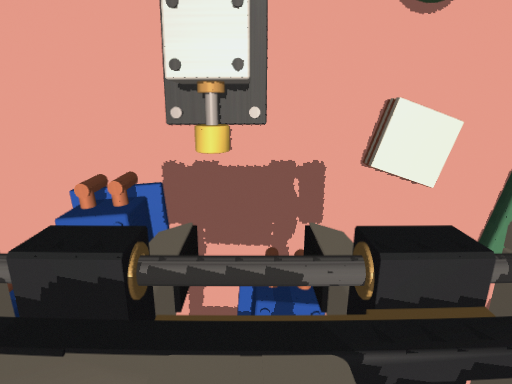

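The wrist view shows the yellow knob at (211,137), in line with the stem. The valve yaw matches the tool's, and the finger path is clear of the blue look-alike's pipes at (90–125,185).

```bash
python3 -m jog '[[18,-20,0,0,0,0],[18,-20,0,0,0,0],[0,0,40,0,0,0],[0,0,40,0,0,0],[0,0,40,0,0,0],[0,0,30,0,0,0],[0,0,20,0,0,0],[0,0,18,0,0,0],[0,0,0,0,0,0],[0,0,0,0,0,0]]'
python3 -m jog '[[0,0,0,0,0,0],[0,0,0,0,0,0],[0,0,0,0,0,0],[0,0,0,0,0,0],[0,0,0,0,0,0],[0,0,0,0,0,0],[0,0,0,0,0,0],[0,0,0,0,0,0]]' 25
```

```text
time: 3.9
tool_pos: [582.1, 210.6, 30.6]
tcp_rot: [3.142, -0.003, 0.2]
contact_force: [1.0, -1.3, 0.4]
grip_width: 55.3
finger_force: 0.0
time: 4.7
tool_pos: [581.7, 208.6, 29.8]
tcp_rot: [3.139, -0.002, 0.2]
contact_force: [1.0, -6.4, 2.8]
grip_width: 33.0
finger_force: 30.0
```

```bash
python3 -m jog '[[-5,1,0,0,0,0],[-5,1,0,0,0,0],[-6,0,0,0,0,0],[-6,0,0,0,0,0],[-6,0,0,0,0,0],[-6,0,0,0,0,0],[-5,0,0,0,0,0],[-3,0,0,0,0,0],[0,0,0,0,0,0],[0,0,0,0,0,0],[0,0,0,0,0,0]]'
```

```text
time: 5.8
tool_pos: [542.5, 200.7, 29.9]
tcp_rot: [-3.141, -0.007, 0.2]
contact_force: [8.4, 2.5, 0.1]
grip_width: 33.3
finger_force: 30.0
```

```bash
python3 -m jog '[[-2,0,0,0,0,0],[0,0,0,0,0,0],[0,0,0,0,0,0]]'
python3 - <<'E'
from h import *
im=save('side','e0.png'); im=cv2.imread('pics/e0.png'); w=save('wrist','e1.png')
cv2.imwrite('pics/e.png',np.hstack([cv2.resize(im[150:210,225:305],(400,300)),cv2.resize(w[:,:,::-1],(400,300))]))
E
```

```text
time: 6.1
tool_pos: [542.4, 200.6, 29.9]
tcp_rot: [-3.141, -0.011, 0.2]
contact_force: [15.2, 4.9, -4.9]
grip_width: 33.5
finger_force: 30.0
```

View pics/e.png

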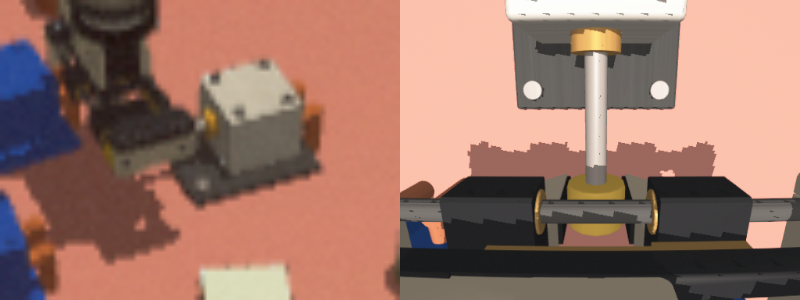

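The wrist view shows the stem drawn far out with the knob still centred in the fingers. The force rose while the tool stayed put, so the knob is at its out stop. Now I'll push it home.

```bash
python3 -m jog '[[6,0,0,0,0,0],[6,0,0,0,0,0],[6,0,0,0,0,0],[6,0,0,0,0,0],[6,0,0,0,0,0],[6,0,0,0,0,0],[5,0,0,0,0,0],[4,0,0,0,0,0],[2,0,0,0,0,0],[0,0,0,0,0,0],[0,0,0,0,0,0],[0,0,0,0,0,0]]'
```

```text
time: 7.4
tool_pos: [581.7, 208.6, 29.7]
tcp_rot: [3.141, 0.004, 0.2]
contact_force: [-7.7, -1.2, 12.4]
grip_width: 33.2
finger_force: 30.0
```

```bash
python3 -m jog '[[1,0,0,0,0,0],[0,0,0,0,0,0],[0,0,0,0,0,0]]'; python3 -m jog '[[0,0,0,0,0,0],[0,0,0,0,0,0],[0,0,0,0,0,0],[0,0,0,0,0,0],[0,0,0,0,0,0],[0,0,-30,0,0,0],[0,0,-40,0,0,0],[0,0,-40,0,0,0],[0,0,-40,0,0,0],[0,0,-40,0,0,0],[-18,20,0,0,0,0],[-18,20,0,0,0,0]]' 60
python3 - <<'E'
from h import *
c=cam('wrist'); im=save('wrist','f.png'); o=bot.get_obs(); print(o['tool_pos'],o['contact_force'])
h=cv2.cvtColor(im,cv2.COLOR_RGB2HSV)
def cen(im,box):
    h=cv2.cvtColor(im,cv2.COLOR_RGB2HSV); m=cv2.inRange(h,(20,120,100),(35,255,255)); x,y,w,k=box; s=m[y:y+k,x:x+w]; yy,xx=np.nonzero(s); return np.array([xx.mean()+x,yy.mean()+y]),len(xx)
print(cen(im,(180,90,60,90)),cen(cv2.imread('pics/d.png')[:,:,::-1],(180,90,60,90)))
p,_=cen(im,(180,90,60,90)); print(onz('wrist',[p],48,c))
E
```

```text
time: 7.7
tool_pos: [581.7, 208.6, 29.7]
tcp_rot: [3.141, 0.007, 0.2]
contact_force: [-11.8, -1.3, 15.7]
grip_width: 33.1
finger_force: 30.0
time: 8.9
tool_pos: [557.9, 162.8, 220.0]
tcp_rot: [3.141, -0.003, 0.201]
contact_force: [0.3, -1.0, -1.0]
grip_width: 55.3
finger_force: 0.0
[555.53459517 159.4274685  219.28799471] [ 0.36039775 -1.06862077 -0.61314488]
(array([210.1920904 , 142.53446328]), 885) (array([211.94615385, 138.15714286]), 910)
[[581.15863322 207.80559438  48.        ]]
```

```bash
python3 -m jog '[[0,0,-50,0,0,0],[0,0,-50,0,0,0],[-25,38,0,0,0,0],[-25,38,0,0,0,0],[-25,38,0,0,0,0],[-25,38,0,0,0,0],[-25,38,0,0,0,0],[-25,38,0,0,0,0],[-25,38,0,0,0,0],[-25,38,0,0,0,0],[-27,38,0,0,0,0],[0,0,0,0,0,0]]' 0
python3 - <<'E'
from h import *
c=cam('wrist'); im=save('wrist','g.png'); o=bot.get_obs(); print(o['time'],o['tool_pos'],o['tcp_rot'],o['contact_force'],o['grip_width'])
print(proj('wrist',[[457,-215.5,236]],c))
h=cv2.cvtColor(im,cv2.COLOR_RGB2HSV); m=cv2.inRange(h,(0,190,90),(4,255,255))|cv2.inRange(h,(176,190,90),(180,255,255))
n,l,s,ce=cv2.connectedComponentsWithStats(m); k=1+np.argmax(s[1:,4]); print(ce[k],s[k],onz('wrist',[ce[k]],234,c))
E
```

```text
time: 10.15
tool_pos: [401.0, -221.8, 318.4]
tcp_rot: [3.14, 0.002, 0.193]
contact_force: [-0.3, -0.2, 0.0]
grip_width: 0.3
finger_force: 0.0
10.2 [ 401.95875676 -219.49649884  318.49712843] [-3.14137971e+00  4.16651637e-04  1.94493626e-01] [ 0.27565994  0.68165835 -0.04647732] 0.2957979319226288
[[256.0104283  121.93116035]]
[250.48505747  93.08045977] [210  68  93  88 435] [[ 475.81976407 -207.83375068  234.        ]]
```

View pics/g.png

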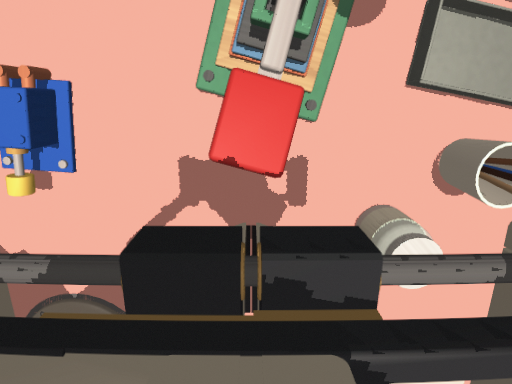

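The red pad centre is at (257,121), within a pixel of the predicted position, so its location holds.

```bash
python3 -m jog '[[25,3,0,0,0,0],[25,3,0,0,0,0],[0,0,30,0,0,0],[0,0,30,0,0,0],[0,0,15,0,0,0],[0,0,6,0,0,0],[0,0,6,0,0,0],[0,0,6,0,0,0],[0,0,6,0,0,0],[0,0,6,0,0,0],[0,0,0,0,0,0],[0,0,0,0,0,0]]'
```

```text
time: 11.4
tool_pos: [453.3, -213.6, 213.9]
tcp_rot: [3.141, -0.0, 0.2]
contact_force: [-1.3, 0.1, 3.6]
grip_width: 0.2
finger_force: 1.7
```

```bash
python3 -m jog '[[0,0,5,0,0,0],[0,0,5,0,0,0],[0,0,5,0,0,0],[0,0,5,0,0,0],[0,0,5,0,0,0],[0,0,4,0,0,0],[0,0,4,0,0,0],[0,0,2,0,0,0],[0,0,0,0,0,0],[0,0,0,0,0,0],[0,0,0,0,0,0]]'
python3 - <<'E'
from h import *
s=save('scene','x.png'); d=save('side','y.png')
cv2.imwrite('pics/i.png',np.hstack([cv2.resize(s[150:270,110:250],(400,343)),cv2.resize(d[190:290,220:340],(400,343))])[:,:,::-1])
E
```

```text
time: 12.5
tool_pos: [452.4, -213.6, 179.3]
tcp_rot: [3.141, 0.001, 0.2]
contact_force: [-6.2, 0.1, 6.9]
grip_width: 0.2
finger_force: 3.8
```

View pics/i.png

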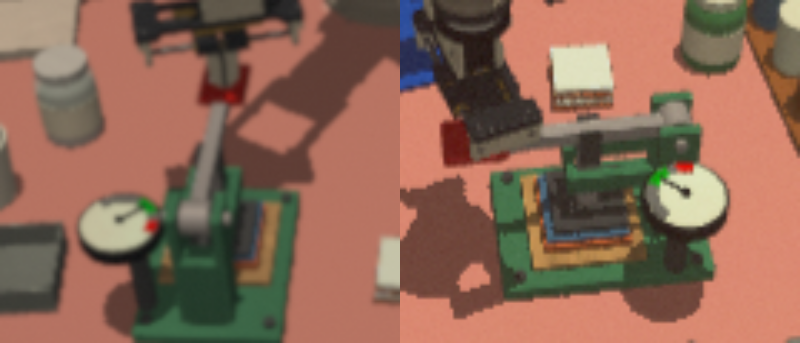

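Both views show the needle pointing into the green sector, at (148,207) on the left and (662,180) on the right. The closed fingers are on the red pad. I'll hold and check that it stays steady.

```bash
python3 -m jog '[[0,0,1,0,0,0],[0,0,0,0,0,0],[0,0,0,0,0,0],[0,0,0,0,0,0],[0,0,0,0,0,0],[0,0,0,0,0,0],[0,0,0,0,0,0],[0,0,0,0,0,0]]' && python3 - <<'E'
from plant import bot
o=bot.get_obs(); print(o['tool_pos'],o['contact_force'])
if 170<o['tool_pos'][2]<186: print(bot.close_job())
E
```

```text
time: 13.4
tool_pos: [452.4, -213.6, 178.3]
tcp_rot: [3.141, 0.001, 0.2]
contact_force: [-6.5, 0.3, 7.5]
grip_width: 0.4
finger_force: 3.9
[ 452.41852763 -213.58139668  178.28397349] [-6.48785068  0.26953693  7.48542813]
the job is handed in; nothing more can be done
None
```

The job is handed in at about 13.4 s: I pulled the yellow knob fully out and pushed it home, and the arm is holding the lever steady with about 7.5 N down and the needle in the green (no verdict was returned).

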